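# Walk the weight case home

### The arm

A 6-joint arm with a two-finger parallel gripper is mounted at the origin on the work surface; the furniture and walls round the work are solid. World frame = base frame: x ahead of the robot, y to its left, z up, the work surface at z = 0. Lengths are in mm, angles in degrees, forces in N, time in s.
With the tool pointing down it reaches from about 350 to 850 mm from the base axis. Payload 8.1 kg.
Tool frame: the origin (TCP) lies at the very end of the fingers, on their centre line; the grasp point (between the pads) lies 19 mm behind it (r.grasp_offset is the distance from the TCP to the grasp point, in mm); z points along the fingers, y is the line along which they close (so a half turn about z gives the same grasp; the last joint's range is limited). The gripper opens to 85 mm and grips with 20 to 120 N. Pads are 22 mm wide; open, the fingers measure 114 mm over their backs; the gripper's body (76 mm by 85 mm) begins 54 mm behind the grasp point. The pads swing forward as they close: fully open they stand 13 mm farther back than shut.
Start: joints at [-78.289, 7.471, 85.268, -0, 87.261, -4.893], TCP at [171.477, -574.979, 231.292] pointing down, gripper open.
Joint ranges: [-169.43, 169.43], [-51.17, 129.36], [1.28, 143.12], [-76.62, 256.62], [0, 156.53], [-152.29, 152.29]. Speed limits (degrees/s): [136.94, 136.94, 159.86, 180, 180, 180].

### API

Orientations are given as [roll, pitch, yaw] about the fixed x, y, z axes, in that order (R = Rz(yaw) Ry(pitch) Rx(roll)).
In Python, from bench import r gives the robot as it stands.
- The arm moves only by the tool carry_out, never from a script. Its argument "commands" is a list of rows, each an object with "jaw": the finger opening in m, from 0 to 0.0854; "translation": the shift along the tool's x, y, z in m, a list of three; "spin": the turn about the tool's z in rad. A call has exactly 8 rows; each row shifts and turns the commanded pose from where the row before left it, along the tool's axes as they then stand; what a row does not reach is not made up. A row lasts 1/12 s, in which the tool goes at most 41.7 mm and 7.16 degrees, less where a joint would pass 70% of its speed; a pose out of reach is approached as far as the arm can. A call is refused whole if a number of a shift passes 0.0417 or a number of a turn 0.125, either way. A call with a gripper value outside its range is refused whole. The fingers move at their own pace and stop on an object; "squeeze" is the grip in N (left out, the last holds). Time passes only in rows, so rows that do not move let the fingers close, or fill a call up. It gives the time, the measured TCP pose, the force, the opening and the grip force at its end, in the units of the state.
- r.sense(): the state, without advancing time (a new reading comes with each control period).
- r.snapshot(name): name is "scene" or "side" or "wrist"; returns a dict with "pixels" (420x560x3 uint8, blue, green, red), "K" (3x3 intrinsics, pixels), "extrinsics" (4x4, takes a point from camera to world coordinates). Camera axes: x right, y down, z forward; pixel columns grow to the right and rows downward; lengths in mm; the calibration is good to about 2 mm. A picture is of the moment at which its call begins. There is no depth.
- r.hand_in(): hands the job in; it is judged then, once.
Trained networks look in a picture, given as the dict that the camera call returned (one of the last four; its "shot" number tells which), for a name from the list of things; names that differ only in an ending like _2 or _b are one class to them, and where a whole thing is asked for, a point or a joint stands for the part that bears it (a point fixed in the world has none). Each returns a list of dicts, best first, with "score" (0 to 1); they miss things now and then, are a little off and sometimes report something else, mostly with a low value. They report only what shows in the picture. A call takes as long as a camera call. They do not tell look-alikes from the thing itself.
- r.spot_in(picture, target): "xy" ([column, row] in pixels, amid what is visible of it).
- r.regions_of(picture, target): "pixels" (420x560 bool, what is visible of it) and "xy" ([column, row] in pixels, amid what is visible of it).
- r.landmark_of(picture, target): "xy" ([column, row] in pixels: a listed point, or the origin of a listed thing).
The state is a dict: "time": time; "joint_pos": joint angles; "qd": joint speeds; "joint_efforts": joint torques, N m; "tool_pos": TCP position; "tcp_rot": TCP orientation; "ft_force": force on the tool from outside, world axes, zero at the start; "wrist_torque": the same for the moment, N m; "finger_gap": finger opening in mm; "grip_force": force on a finger pad.
Only numpy, scipy, OpenCV 4.12 (cv2) and the standard library are available. Lean on these libraries where they do the work, as an engineer would, in place of code of your own. Each camera call takes 0.05 s, during which the arm holds its last target. There are 200 camera calls.

### The job

The black case of check weights is too wide to grip, so walk it across the table into its steel parking bay, keeping it flat on the table: with short shoves on its two rear corners (the ends of the face that carries the clasp), left corner first, then right, left, right and so on, at least two shoves on each, every shove bringing that corner one to two centimetres ahead of the other. When the case stands square and fully home against the bay's two rubber buffers, swing the red keeper bar right across behind it to its stop. Leave the other things on the table where they are.

Things in the scene. Friction and masses are not known exactly. Their poses are not given: they have to be found in the camera images.
- case: Loose black case, about 0.95 kg, 170 mm wide (y), 60 mm high, lid fixed. Origin: centre of underside; +x towards the bay, y left. Rear face (robot side, pale clasp in its middle) at x = -56 mm, leading face x = +54, sides y = +-85. Shove the rear corners at about y = +65 (left) and -65 mm (right): 3 to 10 N; it then turns about a point some 50 mm beyond its middle.
- bay: Fixed stainless bay, open to the robot. Origin: on the table, where the case's origin lies when home; x = direction of entry, y left. Buffer faces at x = +54 mm. Slippery white side cheeks 35 mm high, inner faces y = +-100 mm from x = -20 to +65 mm, flaring to y = +-115 at x = -52 mm. The keeper's pivot bracket is at its left.
- bay_diag (a point): Direction mark without substance at the bay's origin: its x axis points 45 degrees to the left of the bay's x axis (used to judge which way the case is turned).
- keeper_pivot (a point): The keeper's upright pivot axis, at x = -73 mm, y = +137 mm in the bay's frame, at mid height of the bar (29 mm above the table).
- keeper (a joint): Red bar swinging level about keeper_pivot, light friction, stays where left. 0 rad = closed: bar along the bay's -y, 12 mm behind a home case's rear face. Grows as it opens: at 1.57 it points to the bay's -x (the robot), towards 3.1 outward to +y; range 0 to 2.7. Bar 10 mm thick, reaches 115 mm from the axis, 22 to 36 mm above the table.
- keeper_knob (a point): Top centre of the black upright knob on the bar, 14 mm in diameter, 108 mm from the pivot axis, its top 68 mm above the table.
- label_roll: Bystander: white label roll, 93 mm across, 40 mm high. Origin: centre of the underside.
- timer: Bystander: round green and white twist timer, 71 mm across, 38 mm high. Origin: centre of the underside.
- brush: Bystander: turquoise hand brush, 30 x 85 x 55 mm. Origin: centre of the underside.
- mould: Bystander: pale perforated plastic cheese mould, 105 mm across, 80 mm high. Origin: centre of the underside.
Mind the look-alikes: they are no part of the job. What is shaped like the case but turquoise is not meant.

How it is judged (in metres and radians):
On the way, in this order (a step that is already met when the one before it is completed fails the run):
1. the left rear corner is shoved ahead (case turned to the right) (angle between the x axis of case and the x axis of bay_diag, either way round above 0.8304 rad).
2. the right rear corner is shoved ahead (case turned to the left) (angle between the x axis of case and the x axis of bay_diag, either way round below 0.7404 rad).
3. the left rear corner is shoved ahead again (angle between the x axis of case and the x axis of bay_diag, either way round above 0.8304 rad).
4. the right rear corner is shoved ahead again (angle between the x axis of case and the x axis of bay_diag, either way round below 0.7404 rad).
5. the case stands square and home against the buffers, with the keeper still open (x of case in the frame of bay above -0.006 m and y of case in the frame of bay between -0.02 and 0.02 m and angle between the x axis of case and the x axis of bay, either way round below 0.05 rad and value of joint keeper above 0.5 rad), for 0.2 s.
6. the keeper is swung closed behind the case (value of joint keeper below 0.08 rad), for 0.2 s.
At the end, for the whole second after the job is handed in: The case stands flat and at rest in the bay, within 6 mm of the buffers, square to the bay within 0.05 rad and within 20 mm of its middle line, and the keeper bar is closed (within 0.08 rad of its stop) (x of case in the frame of bay above -0.006 m and y of case in the frame of bay between -0.02 and 0.02 m and angle between the x axis of case and the x axis of bay, either way round below 0.05 rad and value of joint keeper below 0.08 rad and linear speed of case below 0.01 m/s and height (world z) of case below 0.006 m); the robot touches nothing.
It fails at once if the case is lifted or tipped (height (world z) of case above 0.015 m or angle between case's own z axis and vertical above 0.15 rad).
It fails at once if the case is spun more than 0.45 rad out of the bay's direction (angle between the x axis of case and the x axis of bay, either way round above 0.45 rad).
It fails at once if another thing on the table is shifted by more than 30 mm (distance of any of label_roll, timer, brush, mould from where it was at the start of the episode above 0.03 m).
It also fails if it takes over 72 s, if anything falls off the work surface, if the arm or the gripper's body presses on something with over 40 N, if the wrist force passes 120 N, or if a joint passes its speed limit or range.

## Working session

There is one attempt and no reset: what is moved stays moved. The work goes in short steps, Python scripts to look and compute and a tool call to move; the robot and the scene stay as the last step left them, time stands still between calls to the robot, and variables do not carry over. Pictures are saved under pics/ and viewed, at most 10 in all, crops included, and the job is handed in when it is done.

Besides the shell and the picture viewer there is one more tool, called after "Call:" in YAML: its name, and indented under it one key for each argument. carry_out: Moves the arm, as the interface text tells. Its arguments: {"type":"object","properties":{"commands":{"type":"array","items":{"type":"object","properties":{"jaw":{"type":"number"},"translation":{"type":"array","items":{"type":"number"}},"spin":{"type":"number"}}}},"squeeze":{"type":"number"}},"required":["commands"]}

```bash
mkdir -p pics; python3 - <<'E'
from bench import r
import cv2,numpy as np
s=r.sense();print(s['time'],s['tool_pos'],s['tcp_rot'],s['finger_gap'])
a=[]
for n in ['scene','side']:
    p=r.snapshot(n);cv2.imwrite(f'pics/{n}0.png',p['pixels']);print(n,p['K'].tolist(),np.round(p['extrinsics'],3).tolist())
    for t in ['case','bay','keeper_pivot','keeper_knob','label_roll','timer','brush','mould']:
        try:
            l=r.landmark_of(p,t);print(n,t,[(np.round(d['xy'],1).tolist(),round(d['score'],2)) for d in l])
        except Exception as e: print(t,e)
E
```

```text
0.0 [ 171.35849781 -574.43047807  230.21394729] [-1.79892839e+02 -9.82130261e-03  1.66051410e+01] 85.26398300254313
scene [[416.83758839616786, 0.0, 274.59647049842476], [0.0, 416.83758839616786, 207.7819633251392], [0.0, 0.0, 1.0]] [[-0.852, -0.362, 0.378, 21.214], [-0.523, 0.57, -0.634, 603.613], [0.014, -0.738, -0.675, 896.817], [0.0, 0.0, 0.0, 1.0]]
scene case [([262.1, 235.0], 0.88)]
scene bay []
scene keeper_pivot [([218.8, 256.0], 0.86)]
scene keeper_knob [([247.5, 272.1], 0.67)]
scene label_roll [([342.8, 225.8], 0.6)]
scene timer [([329.6, 204.5], 0.54)]
scene brush [([246.5, 327.2], 0.92)]
scene mould [([301.3, 188.0], 0.57)]
side [[414.2650875567248, 0.0, 277.15551263227565], [0.0, 414.2650875567248, 200.78200612364964], [0.0, 0.0, 1.0]] [[0.971, -0.137, 0.195, 217.142], [-0.237, -0.618, 0.75, -1225.118], [0.017, -0.774, -0.633, 932.384], [0.0, 0.0, 0.0, 1.0]]
side case [([255.7, 322.2], 0.9), ([273.5, 199.9], 0.84)]
side bay [([306.0, 190.2], 0.72), ([224.9, 160.9], 0.56), ([229.9, 239.2], 0.53)]
side keeper_pivot [([273.7, 168.8], 0.61)]
side keeper_knob []
side label_roll [([230.2, 237.5], 0.86)]
side timer [([256.5, 252.0], 0.98)]
side brush [([225.5, 160.4], 0.43)]
side mould [([296.2, 248.2], 0.62)]
```

View pics/scene0.png

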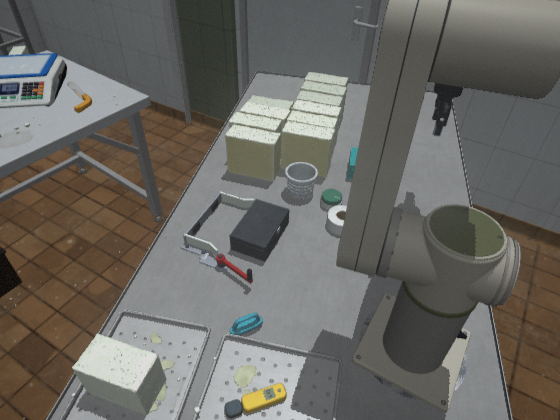

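View pics/side0.png

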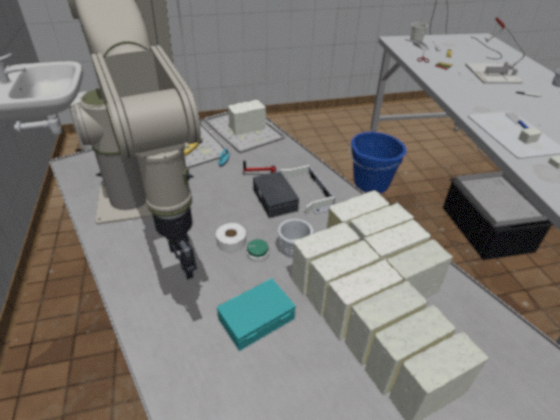

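```bash
cat > h.py <<'E'
import numpy as np,cv2
from bench import r
def ground(p,uv,z=0):
    E=p['extrinsics'];d=E[:3,:3]@np.linalg.inv(p['K'])@np.array([*uv,1.]);o=E[:3,3]
    return (o+d*(z-o[2])/d[2])[:2]
def proj(p,X):
    X=np.atleast_2d(X);E=np.linalg.inv(p['extrinsics']);c=X@E[:3,:3].T+E[:3,3];q=c@p['K'].T
    return q[:,:2]/q[:,2:]
E
python3 - <<'E'
from h import *
P={n:r.snapshot(n) for n in ['scene','side']}
for n,t,uv,z in [('scene','case',(262.1,235),0),('scene','piv',(218.8,256),29),('scene','knob',(247.5,272.1),68),('scene','roll',(342.8,225.8),0),('scene','timer',(329.6,204.5),0),('scene','brush',(246.5,327.2),0),('scene','mould',(301.3,188),0),
 ('side','caseA',(255.7,322.2),0),('side','case',(273.5,199.9),0),('side','bay',(306,190.2),0),('side','piv',(273.7,168.8),29),('side','roll',(230.2,237.5),0),('side','timer',(256.5,252),0),('side','brush',(225.5,160.4),0),('side','mould',(296.2,248.2),0)]:
    print(n,t,ground(P[n],uv,z).round(1))
E
```

```text
scene case [ 492.2 -116. ]
scene piv [533.9  37.1]
scene knob [417.5  66.7]
scene roll [ 305.1 -280.4]
scene timer [ 382.1 -346.6]
scene brush [356.6 163.9]
scene mould [ 499.3 -370.4]
side caseA [ 329.9 -595.9]
side case [ 492.2 -112.9]
side bay [622.  -83.7]
side piv [527.7  34.8]
side roll [ 313.  -268.3]
side timer [ 382.2 -349.3]
side brush [361.8 173.9]
side mould [ 506.3 -360.8]
```

The scene view shows the black case at about (262,228), open towards the bay, whose cheeks are at (235,198) and (200,243). The red bar runs from (220,260) to the knob at (248,275). The side view shows the same, with the turquoise look-alike at (256,313). Next I'll fit the poses.

```bash
cat >> h.py <<'E'
from scipy.optimize import minimize
def sil(p,pose,box,S=4):
    x,y,a=pose;c,s=np.cos(a),np.sin(a);x0,x1,y0,y1,z0,z1=box
    L=np.array([[i,j,k] for i in (x0,x1) for j in (y0,y1) for k in (z0,z1)],float)
    W=np.c_[x+c*L[:,0]-s*L[:,1],y+s*L[:,0]+c*L[:,1],L[:,2]]
    return proj(p,W)
CASE=(-56,54,-85,85,0,60)
def maskof(p,pose,box):
    m=np.zeros((1680,2240),np.uint8);h=cv2.convexHull(((sil(p,pose,box)+.5)*4).round().astype(np.int32));cv2.fillConvexPoly(m,h,1)
    return cv2.resize(m.astype(np.float32),(560,420),interpolation=cv2.INTER_AREA)
def casemask(p,guess):
    best=None
    for d in r.regions_of(p,'case'):
        g=ground(p,d['xy'],40)
        if np.hypot(*(g-guess[:2]))<90 and best is None: best=d
    return None if best is None else best['pixels'].astype(np.float32)
def fitcase(guess,cams=('scene','side'),verbose=1):
    M=[]
    for n in cams:
        p=r.snapshot(n);m=casemask(p,guess)
        if m is None: print('no mask',n); continue
        M.append((p,m))
    def cost(v,MM=None):
        v=(guess[0]+v[0],guess[1]+v[1],guess[2]+v[2]/80)
        return sum(1-np.minimum(a:=maskof(p,v,CASE),m).sum()/np.maximum(a,m).sum() for p,m in (MM or M))
    out=[]
    for MM in [M]+([[k] for k in M] if verbose and len(M)>1 else []):
        q=minimize(cost,[0,0,0],args=(MM,),method='Nelder-Mead',options=dict(initial_simplex=[[0,0,0],[15,0,0],[0,15,0],[0,0,15]],xatol=.1,fatol=1e-5))
        out.append((guess[0]+q.x[0],guess[1]+q.x[1],guess[2]+q.x[2]/80,q.fun/len(MM)))
        print('case',np.round(out[-1],3),'deg',round(np.degrees(out[-1][2]),2))
    return out[0]
E
python3 - <<'E'
from h import *
f=fitcase((492,-113,0.15))
for n,c in [('scene',(170,180,130,115)),('side',(235,150,110,75))]:
    p=r.snapshot(n)
    for d in r.regions_of(p,'bay'): print(n,d['score'],d['xy'],d['pixels'].sum())
    x,y,w,h=c;k=6 if n=='scene' else 7
    im=cv2.resize(p['pixels'][y:y+h,x:x+w],None,fx=k,fy=k,interpolation=cv2.INTER_CUBIC)
    for u in sil(p,f[:3],CASE): cv2.circle(im,tuple(((u-[x,y]+.5)*k).astype(int)),3,(0,255,0),-1)
    cv2.imwrite(f'pics/crop_{n}.png',im)
E
```

```text
case [ 4.97556e+02 -1.12083e+02  1.41000e-01  3.90000e-02] deg 8.08
case [ 4.97287e+02 -1.11530e+02  1.38000e-01  2.60000e-02] deg 7.92
case [ 4.97497e+02 -1.11777e+02  1.23000e-01  5.10000e-02] deg 7.03
scene 0.8 [213.0, 243.1] 1721
scene 0.51 [262.0, 232.4] 2378
side 0.56 [313.9, 177.9] 1063
```

View pics/crop_scene.png

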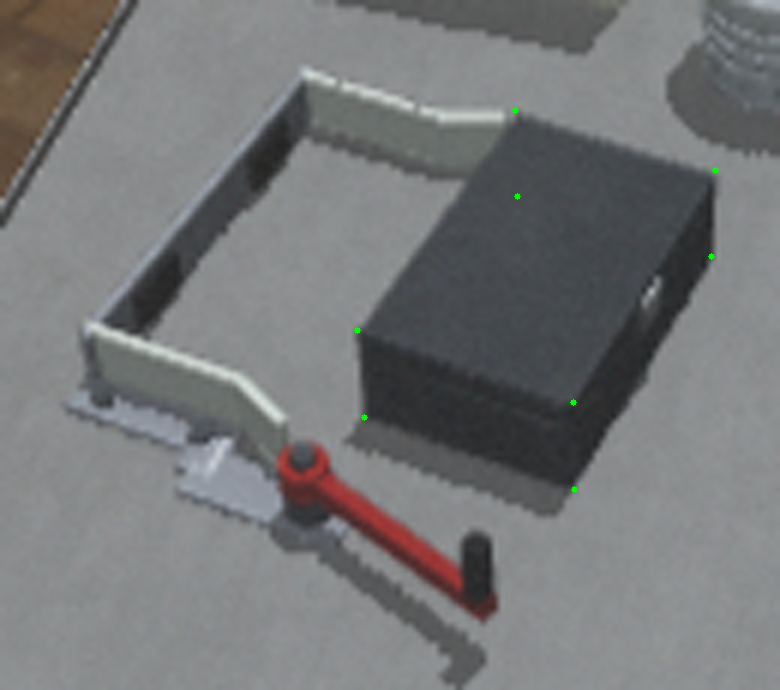

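View pics/crop_side.png

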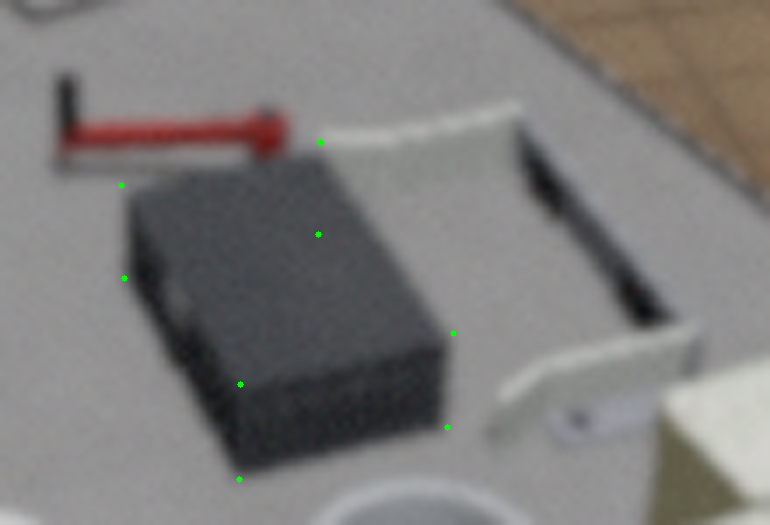

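The scene crop shows the box fit (green) matching the case. The bay's cheek top corners are at crop (93,327), (238,378), (285,418) on the left and (308,72), (440,118) on the right. In the side crop they are at (520,105), (395,138) and (690,325), (545,362), (500,400).

```bash
python3 - <<'E'
from h import *
from scipy.optimize import least_squares
S=r.snapshot('scene');D=r.snapshot('side')
o=[]
for P,k,off,L in [(S,6,(170,180),[((93,327),65,102),((238,378),-20,102),((285,418),-52,116),((308,72),65,-102),((440,118),-20,-102)]),
 (D,7,(235,150),[((520,105),65,102),((395,138),-20,102),((690,325),65,-102),((545,362),-20,-102),((500,400),-52,-116)])]:
    for uv,x,y in L: o.append((*ground(P,np.array(uv)/k+off-.0,35),x,y,P is S))
for nm,oo in [('all',o),('scene',[q for q in o if q[4]]),('side',[q for q in o if not q[4]])]:
    A=np.array(oo,float)
    def f(v):
        c,s=np.cos(v[2]),np.sin(v[2]);return np.r_[v[0]+c*A[:,2]-s*A[:,3]-A[:,0],v[1]+s*A[:,2]+c*A[:,3]-A[:,1]]
    q=least_squares(f,[622,-84,.15]);v=q.x;print(nm,v.round(3),np.degrees(v[2]).round(2),q.fun.round(1))
    c,s=np.cos(v[2]),np.sin(v[2]);print('pivot',v[0]-c*73-s*137,v[1]-s*73+c*137)
    print('case in bay',np.array([[c,s],[-s,c]])@(np.array([497.4,-111.8])-v[:2]))
print('piv',ground(S,np.array((303,455))/6+(170,180),45),'knob',ground(S,np.array((478,537))/6+(170,180),68),ground(D,np.array((66,75))/7+(235,150),68))
E
```

```text
all [ 6.14196e+02 -8.66870e+01  1.32000e-01] 7.54 [ 5.9  0.1  0.2  5.8  1.7  0.3 -8.6  1.5 -3.4 -3.4 -4.1 -4.6 -3.1 -1.6
 -5.6  0.9  5.5  2.   2.9  7.7]
pivot 523.8480131417002 39.54818447893683
case in bay [-119.08104695   -9.5684395 ]
scene [ 6.11267e+02 -8.28650e+01  1.24000e-01] 7.08 [ 3.9 -2.  -1.9  2.1 -2.1 -0.7 -0.5  1.3  1.6 -1.7]
pivot 521.9330665763562 44.089662796676606
case in bay [-116.56524062  -14.6757335 ]
side [ 6.16934e+02 -9.04710e+01  1.32000e-01] 7.54 [ 3.  -5.9  4.2 -0.7 -0.7 -2.9  1.7 -1.8 -0.9  3.9]
pivot 526.5989651626775 35.77260690378955
case in bay [-121.29916855   -5.46909908]
piv [520.92863256  44.63456314] knob [417.58786151  56.87754279] [419.70733153  54.89990853]
```

Call:
carry_out:
  commands:
    - {"jaw":0,"spin":0.081,"translation":[0,0,0]}
    - {"jaw":0,"spin":0.081,"translation":[0,0,0]}
    - {"jaw":0,"translation":[0.018,-0.03,0]}
    - {"jaw":0,"translation":[0.018,-0.03,0]}
    - {"jaw":0,"translation":[0.018,-0.03,0]}
    - {"jaw":0,"translation":[0.018,-0.03,0]}
    - {"jaw":0,"translation":[0.018,-0.03,0]}
    - {"jaw":0,"translation":[0.018,-0.03,0]}

```text
invalid input
```

Call:
carry_out:
  commands:
    - {"jaw":0,"translation":[0.018,-0.03,0]}
    - {"jaw":0,"translation":[0.018,-0.03,0]}
    - {"jaw":0,"translation":[0.018,-0.03,0]}
    - {"jaw":0,"translation":[0.018,-0.03,0]}
    - {"jaw":0,"translation":[0.018,-0.03,0]}
    - {"jaw":0,"translation":[0.018,-0.03,0]}
    - {"jaw":0,"translation":[0.018,-0.03,0]}
    - {"jaw":0,"translation":[0,0,0]}

```text
invalid input
```

Call:
carry_out:
  commands:
    - {"jaw":0,"spin":0.081,"translation":[0,0,0]}
    - {"jaw":0,"spin":0.081,"translation":[0,0,0]}
    - {"jaw":0,"spin":0,"translation":[0.018,-0.03,0]}
    - {"jaw":0,"spin":0,"translation":[0.018,-0.03,0]}
    - {"jaw":0,"spin":0,"translation":[0.018,-0.03,0]}
    - {"jaw":0,"spin":0,"translation":[0.018,-0.03,0]}
    - {"jaw":0,"spin":0,"translation":[0.018,-0.03,0]}
    - {"jaw":0,"spin":0,"translation":[0.018,-0.03,0]}

```text
time: 2.17
tool_pos: [256.0, -381.2, 231.2]
tcp_rot: [180.0, -0.0, 7.3]
ft_force: [0.3, 0.4, 1.3]
finger_gap: 0.0
grip_force: 0.0
```

Call:
carry_out:
  commands:
    - {"jaw":0,"spin":0,"translation":[0.018,-0.03,0]}
    - {"jaw":0,"spin":0,"translation":[0.018,-0.03,0]}
    - {"jaw":0,"spin":0,"translation":[0.018,-0.03,0]}
    - {"jaw":0,"spin":0,"translation":[0.018,-0.03,0]}
    - {"jaw":0,"spin":0,"translation":[0.018,-0.03,0]}
    - {"jaw":0,"spin":0,"translation":[0.018,-0.03,0]}
    - {"jaw":0,"spin":0,"translation":[0.018,-0.03,0]}
    - {"jaw":0,"spin":0,"translation":[0,0,0]}

```text
time: 2.83
tool_pos: [355.8, -153.5, 231.6]
tcp_rot: [-179.9, -0.1, 7.6]
ft_force: [0.0, 0.5, 0.5]
finger_gap: -0.1
grip_force: 0.0
```

Call:
carry_out:
  commands:
    - {"jaw":0,"spin":0,"translation":[0.019,-0.0293,0.02]}
    - {"jaw":0,"spin":0,"translation":[0.019,-0.0293,0.02]}
    - {"jaw":0,"spin":0,"translation":[0.019,-0.0293,0.02]}
    - {"jaw":0,"spin":0,"translation":[0,0,0.0305]}
    - {"jaw":0,"spin":0,"translation":[0,0,0.0305]}
    - {"jaw":0,"spin":0,"translation":[0,0,0.0305]}
    - {"jaw":0,"spin":0,"translation":[0,0,0.0305]}
    - {"jaw":0,"spin":0,"translation":[0,0,0.0305]}

```text
time: 3.5
tool_pos: [399.3, -64.1, 17.7]
tcp_rot: [180.0, -0.1, 7.4]
ft_force: [1.5, 0.1, 0.1]
finger_gap: 0.0
grip_force: 0.0
```

Call:
carry_out:
  commands:
    - {"jaw":0,"spin":0,"translation":[0.004,0,0]}
    - {"jaw":0,"spin":0,"translation":[0.004,0,0]}
    - {"jaw":0,"spin":0,"translation":[0.004,0,0]}
    - {"jaw":0,"spin":0,"translation":[0.004,0,0]}
    - {"jaw":0,"spin":0,"translation":[0.004,0,0]}
    - {"jaw":0,"spin":0,"translation":[0.004,0,0]}
    - {"jaw":0,"spin":0,"translation":[0.004,0,0]}
    - {"jaw":0,"spin":0,"translation":[0.004,0,0]}

```text
time: 4.17
tool_pos: [430.3, -59.7, 20.4]
tcp_rot: [-180.0, 0.2, 7.3]
ft_force: [-18.5, 3.2, 24.1]
finger_gap: -0.4
grip_force: 8.8
```

```bash
python3 - <<'E'
from h import *
fitcase((500,-112,.08))
E
```

```text
no mask scene
no mask side
case [ 5.00e+02 -1.12e+02  8.00e-02       nan] deg 4.58h.py:37: RuntimeWarning: invalid value encountered in scalar divide
  out.append((guess[0]+q.x[0],guess[1]+q.x[1],guess[2]+q.x[2]/80,q.fun/len(MM)))
```

```bash
python3 - <<'E'
from h import *
ims=[]
for n,c in [('scene',(150,170,180,140)),('side',(190,120,180,140))]:
    p=r.snapshot(n);print(n,[(d['score'],d['xy']) for d in r.regions_of(p,'case')])
    x,y,w,h=c;ims.append(cv2.resize(p['pixels'][y:y+h,x:x+w],None,fx=2.2,fy=2.2,interpolation=cv2.INTER_CUBIC))
cv2.imwrite('pics/c2.png',np.hstack(ims));s=r.sense();print(s['ft_force'],s['tool_pos'],s['wrist_torque'])
E
```

```text
scene [(0.57, [380.4, 173.9]), (0.56, [249.9, 234.9])]
side [(0.77, [276.5, 191.9]), (0.57, [255.1, 311.6])]
[-8.92587421  5.30129846 13.51091356] [431.35868428 -59.60901646  20.35072072] [0.49655588 1.18351209 0.05285302]
```

View pics/c2.png

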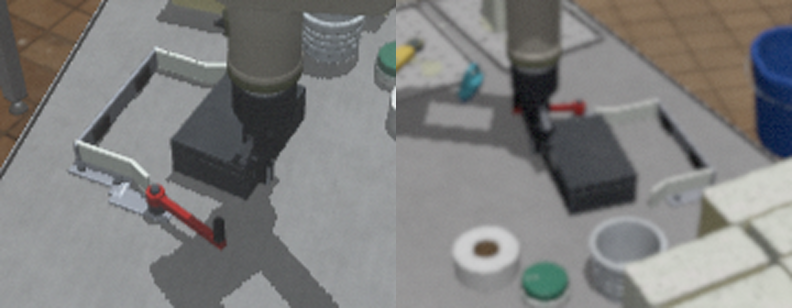

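Left image: the closed fingers stand at the left rear corner of the case (crop 250,165), and the case has begun to turn. The upward force suggests the linkage above the pads is resting on the case edge, so I'll back off and push higher.

Call:
carry_out:
  commands:
    - {"jaw":0,"spin":0,"translation":[-0.01,0,0]}
    - {"jaw":0,"spin":0,"translation":[-0.01,0,0]}
    - {"jaw":0,"spin":0,"translation":[-0.01,0,-0.009]}
    - {"jaw":0,"spin":0,"translation":[0,0,-0.009]}
    - {"jaw":0,"spin":0,"translation":[0,0.032,0]}
    - {"jaw":0,"spin":0,"translation":[0,0.032,0]}
    - {"jaw":0,"spin":0,"translation":[0,0.032,0]}
    - {"jaw":0,"spin":0,"translation":[0,0.032,0]}

```text
time: 5.23
tool_pos: [419.2, -192.6, 38.4]
tcp_rot: [179.9, -0.1, 7.4]
ft_force: [1.0, 1.0, -0.4]
finger_gap: 0.3
grip_force: 0.0
```

```bash
python3 - <<'E'
from h import *
s=r.sense();print(s['ft_force'],s['tool_pos'])
fitcase((500,-112,.08))
E
```

```text
[ 0.9770227   1.0306751  -0.38168895] [ 419.19825376 -192.59889802   38.42121536]
case [ 5.03255e+02 -1.14291e+02  6.80000e-02  1.26000e-01] deg 3.88
case [ 5.03123e+02 -1.14040e+02  8.10000e-02  4.20000e-02] deg 4.67
case [ 5.17581e+02 -1.16809e+02 -1.72000e-01  1.81000e-01] deg -9.88
```

Call:
carry_out:
  commands:
    - {"jaw":0,"spin":0,"translation":[0,-0.041,0]}
    - {"jaw":0,"spin":0,"translation":[0,-0.041,0]}
    - {"jaw":0,"spin":0,"translation":[0,-0.041,0]}
    - {"jaw":0,"spin":0,"translation":[0.012,-0.005,0]}
    - {"jaw":0,"spin":0,"translation":[0.012,0,0]}
    - {"jaw":0,"spin":0,"translation":[0.005,0,0]}
    - {"jaw":0,"spin":0,"translation":[0.005,0,0]}
    - {"jaw":0,"spin":0,"translation":[0.005,0,0]}

```text
time: 6.1
tool_pos: [438.8, -57.8, 36.5]
tcp_rot: [-179.9, 0.2, 7.4]
ft_force: [-5.8, 1.7, 4.5]
finger_gap: -0.0
grip_force: 3.1
```

Call:
carry_out:
  commands:
    - {"jaw":0,"spin":0,"translation":[0.001,0,0]}
    - {"jaw":0,"spin":0,"translation":[-0.01,0,0]}
    - {"jaw":0,"spin":0,"translation":[-0.015,0,0]}
    - {"jaw":0,"spin":0,"translation":[-0.015,0,0]}
    - {"jaw":0,"spin":0,"translation":[0,0.033,0]}
    - {"jaw":0,"spin":0,"translation":[0,0.033,0]}
    - {"jaw":0,"spin":0,"translation":[0,0.033,0]}
    - {"jaw":0,"spin":0,"translation":[0,0.033,0]}

```text
time: 6.77
tool_pos: [418.1, -196.4, 37.2]
tcp_rot: [180.0, -0.1, 7.3]
ft_force: [0.8, 0.1, -0.1]
finger_gap: -0.2
grip_force: 0.0
```

```bash
python3 - <<'E'
from h import *
s=r.sense();print(s['ft_force'],s['tool_pos'])
fitcase((505,-115,.05))
E
```

```text
[ 0.80659453  0.1227478  -0.09156689] [ 418.06522395 -196.40930298   37.17377551]
case [ 5.09381e+02 -1.15991e+02  1.40000e-02  1.10000e-01] deg 0.8
case [ 5.08090e+02 -1.15919e+02  2.50000e-02  3.40000e-02] deg 1.45
case [ 5.19709e+02 -1.18828e+02 -1.73000e-01  1.52000e-01] deg -9.93
```

Call:
carry_out:
  commands:
    - {"jaw":0,"spin":0,"translation":[0.011,-0.008,0]}
    - {"jaw":0,"spin":0,"translation":[0.011,0,0]}
    - {"jaw":0,"spin":0,"translation":[0.0045,-0.001,0]}
    - {"jaw":0,"spin":0,"translation":[0.0045,-0.001,0]}
    - {"jaw":0,"spin":0,"translation":[0.0045,-0.001,0]}
    - {"jaw":0,"spin":0,"translation":[0.0045,-0.001,0]}
    - {"jaw":0,"spin":0,"translation":[0.0045,-0.001,0]}
    - {"jaw":0,"spin":0,"translation":[0.0045,-0.001,0]}

```text
time: 7.63
tool_pos: [464.0, -174.2, 36.5]
tcp_rot: [180.0, 0.1, 7.4]
ft_force: [-3.8, -2.3, 0.2]
finger_gap: 0.2
grip_force: 1.9
```

Call:
carry_out:
  commands:
    - {"jaw":0,"spin":0,"translation":[0,0,0]}
    - {"jaw":0,"spin":0,"translation":[-0.015,0,0]}
    - {"jaw":0,"spin":0,"translation":[-0.025,0,0]}
    - {"jaw":0,"spin":0,"translation":[0,0,0]}
    - {"jaw":0,"spin":0,"translation":[0,0,0]}
    - {"jaw":0,"spin":0,"translation":[0,0,0]}
    - {"jaw":0,"spin":0,"translation":[0,0,0]}
    - {"jaw":0,"spin":0,"translation":[0,0,0]}

```text
time: 8.3
tool_pos: [425.9, -179.5, 37.1]
tcp_rot: [180.0, -0.0, 7.3]
ft_force: [-0.9, -0.1, -0.4]
finger_gap: 0.0
grip_force: 0.0
```

```bash
cat >> h.py <<'E'
BAY=(611.3,-82.9,.1236)
def look(guess):
    s=r.sense();f=fitcase(guess,('scene',),0)
    c,k=np.cos(BAY[2]),np.sin(BAY[2]);R=np.array([[c,k],[-k,c]])
    b=lambda q:(R@(np.array(q)-BAY[:2])).round(1)
    rel=f[2]-BAY[2];C=b(f[:2]);cc,ss=np.cos(rel),np.sin(rel)
    print('t',s['time'],'F',np.round(s['ft_force'],1),'tcp bay',b(s['tool_pos'][:2]),s['tool_pos'][2].round(1))
    print('case bay',C,'deg',np.degrees(rel).round(2),'L',[round(C[0]-56*cc-65*ss,1),round(C[1]-56*ss+65*cc,1)],'R',[round(C[0]-56*cc+65*ss,1),round(C[1]-56*ss-65*cc,1)])
    return f
E
python3 -c "
from h import *
look((512,-112,.15))"
```

```text
case [ 5.24575e+02 -1.04402e+02  1.46000e-01  4.80000e-02] deg 8.38
t 8.3 F [-0.9 -0.1 -0.4] tcp bay [-195.9  -73. ] 37.1
case bay [-88.7 -10.6] deg 1.3 L [np.float64(-146.2), np.float64(53.1)] R [np.float64(-143.2), np.float64(-76.9)]
```

Call:
carry_out:
  commands:
    - {"jaw":0,"spin":0,"translation":[0.013,0.01,0]}
    - {"jaw":0,"spin":0,"translation":[0.015,0,0]}
    - {"jaw":0,"spin":0,"translation":[0.006,0,0]}
    - {"jaw":0,"spin":0,"translation":[0.004,0,0]}
    - {"jaw":0,"spin":0,"translation":[0.004,-0.001,0]}
    - {"jaw":0,"spin":0,"translation":[0.004,-0.001,0]}
    - {"jaw":0,"spin":0,"translation":[0.004,-0.001,0]}
    - {"jaw":0,"spin":0,"translation":[0.003,-0.001,0]}

```text
time: 9.07
tool_pos: [478.2, -178.5, 36.5]
tcp_rot: [-180.0, 0.0, 7.3]
ft_force: [-3.2, -3.1, 0.1]
finger_gap: -0.2
grip_force: 1.6
```

Call:
carry_out:
  commands:
    - {"jaw":0,"spin":0,"translation":[0,0,0]}
    - {"jaw":0,"spin":0,"translation":[-0.015,0,0]}
    - {"jaw":0,"spin":0,"translation":[-0.02,0,0]}
    - {"jaw":0,"spin":0,"translation":[0,-0.034,0]}
    - {"jaw":0,"spin":0,"translation":[0,-0.034,0]}
    - {"jaw":0,"spin":0,"translation":[0,-0.034,0]}
    - {"jaw":0,"spin":0,"translation":[0,-0.034,0]}
    - {"jaw":0,"spin":0,"translation":[0,0,0]}

```text
time: 9.73
tool_pos: [425.3, -43.3, 36.5]
tcp_rot: [-179.8, 0.0, 7.5]
ft_force: [-0.9, -0.4, -0.3]
finger_gap: -0.0
grip_force: 0.0
```

```bash
python3 -c "
from h import *
look((530,-104,.2))"
```

```text
case [ 5.33343e+02 -9.44350e+01  2.49000e-01  2.98000e-01] deg 14.26
t 9.7333 F [-0.9 -0.4 -0.3] tcp bay [-179.7   62.2] 36.5
case bay [-78.8  -1.8] deg 7.18 L [np.float64(-142.5), np.float64(55.7)] R [np.float64(-126.2), np.float64(-73.3)]
```

Call:
carry_out:
  commands:
    - {"jaw":0,"spin":0,"translation":[0.014,0,0]}
    - {"jaw":0,"spin":0,"translation":[0.007,0,0]}
    - {"jaw":0,"spin":0,"translation":[0.005,0,0]}
    - {"jaw":0,"spin":0,"translation":[0.005,0,0]}
    - {"jaw":0,"spin":0,"translation":[0.005,0,0]}
    - {"jaw":0,"spin":0,"translation":[0.005,0,0]}
    - {"jaw":0,"spin":0,"translation":[0.005,0,0]}
    - {"jaw":0,"spin":0,"translation":[0.005,0,0]}

```text
time: 10.5
tool_pos: [475.9, -41.9, 36.1]
tcp_rot: [-179.9, 0.2, 7.3]
ft_force: [-5.4, 2.1, 3.6]
finger_gap: -0.0
grip_force: 2.8
```

Call:
carry_out:
  commands:
    - {"jaw":0,"spin":0,"translation":[0,0,0]}
    - {"jaw":0,"spin":0,"translation":[-0.015,0,0]}
    - {"jaw":0,"spin":0,"translation":[-0.02,0,0]}
    - {"jaw":0,"spin":0,"translation":[0,0.034,0]}
    - {"jaw":0,"spin":0,"translation":[0,0.034,0]}
    - {"jaw":0,"spin":0,"translation":[0,0.034,0]}
    - {"jaw":0,"spin":0,"translation":[0,0.034,0]}
    - {"jaw":0,"spin":0,"translation":[0,0,0]}

```text
time: 11.17
tool_pos: [460.8, -187.3, 37.9]
tcp_rot: [179.8, -0.1, 7.1]
ft_force: [1.0, 0.0, 0.9]
finger_gap: 0.0
grip_force: 0.0
```

```bash
python3 -c "
from h import *
look((540,-104,.05))"
```

```text
case [ 5.47097e+02 -1.02831e+02  3.80000e-02  2.90000e-02] deg 2.16
t 11.1667 F [1.  0.  0.9] tcp bay [-162.2  -85.1] 37.9
case bay [-66.2 -11.9] deg -4.92 L [np.float64(-116.4), np.float64(57.7)] R [np.float64(-127.6), np.float64(-71.9)]
```

Call:
carry_out:
  commands:
    - {"jaw":0,"spin":0,"translation":[0.012,0.003,0]}
    - {"jaw":0,"spin":0,"translation":[0.007,0,0]}
    - {"jaw":0,"spin":0,"translation":[0.005,0,0]}
    - {"jaw":0,"spin":0,"translation":[0.005,-0.001,0]}
    - {"jaw":0,"spin":0,"translation":[0.005,-0.001,0]}
    - {"jaw":0,"spin":0,"translation":[0.005,-0.001,0]}
    - {"jaw":0,"spin":0,"translation":[0.005,-0.001,0]}
    - {"jaw":0,"spin":0,"translation":[0.005,-0.001,0]}

```text
time: 11.93
tool_pos: [508.2, -172.5, 36.6]
tcp_rot: [-180.0, 0.0, 7.3]
ft_force: [-2.5, -2.2, -1.4]
finger_gap: -0.4
grip_force: 1.6
```

Call:
carry_out:
  commands:
    - {"jaw":0,"spin":0,"translation":[0,0,0]}
    - {"jaw":0,"spin":0,"translation":[-0.015,0,0]}
    - {"jaw":0,"spin":0,"translation":[-0.02,0,0]}
    - {"jaw":0,"spin":0,"translation":[0,0,0]}
    - {"jaw":0,"spin":0,"translation":[0,0,0]}
    - {"jaw":0,"spin":0,"translation":[0,0,0]}
    - {"jaw":0,"spin":0,"translation":[0,0,0]}
    - {"jaw":0,"spin":0,"translation":[0,0,0]}

```text
time: 12.6
tool_pos: [474.1, -177.4, 37.1]
tcp_rot: [180.0, -0.1, 7.3]
ft_force: [-0.2, 0.3, -0.4]
finger_gap: 0.2
grip_force: 0.0
```

```bash
python3 -c "
from h import *
look((558,-94,.15))"
```

```text
case [ 5.62488e+02 -9.04240e+01  2.01000e-01  3.00000e-02] deg 11.53
t 12.6 F [-0.2  0.3 -0.4] tcp bay [-147.8  -76.8] 37.1
case bay [-49.4  -1.4] deg 4.44 L [np.float64(-110.3), np.float64(59.1)] R [np.float64(-100.2), np.float64(-70.5)]
```

Call:
carry_out:
  commands:
    - {"jaw":0,"spin":0,"translation":[0,-0.035,0]}
    - {"jaw":0,"spin":0,"translation":[0,-0.035,0]}
    - {"jaw":0,"spin":0,"translation":[0,-0.035,0]}
    - {"jaw":0,"spin":0,"translation":[0,-0.036,0]}
    - {"jaw":0,"spin":0,"translation":[0.014,0,0]}
    - {"jaw":0,"spin":0,"translation":[0.007,0,0]}
    - {"jaw":0,"spin":0,"translation":[0.005,0,0]}
    - {"jaw":0,"spin":0,"translation":[0.005,0,0]}

```text
time: 13.37
tool_pos: [486.1, -33.9, 36.8]
tcp_rot: [-180.0, 0.1, 7.3]
ft_force: [-6.2, 1.2, 2.0]
finger_gap: -0.5
grip_force: 2.5
```

Call:
carry_out:
  commands:
    - {"jaw":0,"spin":0,"translation":[0.005,0,0]}
    - {"jaw":0,"spin":0,"translation":[0.005,0,0]}
    - {"jaw":0,"spin":0,"translation":[0.005,0,0]}
    - {"jaw":0,"spin":0,"translation":[0,0,0]}
    - {"jaw":0,"spin":0,"translation":[-0.02,0,0]}
    - {"jaw":0,"spin":0,"translation":[-0.015,0.02,0]}
    - {"jaw":0,"spin":0,"translation":[0,0.04,0]}
    - {"jaw":0,"spin":0,"translation":[0,0.04,0]}

```text
time: 14.03
tool_pos: [478.2, -136.5, 36.6]
tcp_rot: [180.0, 0.0, 7.4]
ft_force: [0.8, 0.2, 0.4]
finger_gap: -0.1
grip_force: 0.0
```

Call:
carry_out:
  commands:
    - {"jaw":0,"spin":0,"translation":[0,0.04,0]}
    - {"jaw":0,"spin":0,"translation":[0,0,0]}
    - {"jaw":0,"spin":0,"translation":[0,0,0]}
    - {"jaw":0,"spin":0,"translation":[0,0,0]}
    - {"jaw":0,"spin":0,"translation":[0,0,0]}
    - {"jaw":0,"spin":0,"translation":[0,0,0]}
    - {"jaw":0,"spin":0,"translation":[0,0,0]}
    - {"jaw":0,"spin":0,"translation":[0,0,0]}

```text
time: 14.7
tool_pos: [484.1, -174.2, 36.8]
tcp_rot: [-180.0, 0.0, 7.4]
ft_force: [-0.6, -0.4, -0.1]
finger_gap: -0.2
grip_force: 0.0
```

```bash
python3 -c "
from h import *
look((572,-94,.04))"
```

```text
case [ 5.7342e+02 -9.3178e+01  1.2200e-01  7.2000e-02] deg 7.0
t 14.7 F [-0.6 -0.4 -0.1] tcp bay [-137.5  -74.9] 36.8
case bay [-38.9  -5.5] deg -0.08 L [np.float64(-94.8), np.float64(59.6)] R [np.float64(-95.0), np.float64(-70.4)]
```

Call:
carry_out:
  commands:
    - {"jaw":0,"spin":0,"translation":[0,-0.036,0]}
    - {"jaw":0,"spin":0,"translation":[0,-0.036,0]}
    - {"jaw":0,"spin":0,"translation":[0,-0.036,0]}
    - {"jaw":0,"spin":0,"translation":[0.012,-0.036,0]}
    - {"jaw":0,"spin":0,"translation":[0.014,0,0]}
    - {"jaw":0,"spin":0,"translation":[0.006,0,0]}
    - {"jaw":0,"spin":0,"translation":[0.004,0,0]}
    - {"jaw":0,"spin":0,"translation":[0.004,0,0]}

```text
time: 15.47
tool_pos: [504.6, -27.3, 36.5]
tcp_rot: [-180.0, 0.1, 7.3]
ft_force: [-5.7, 1.8, 3.8]
finger_gap: -0.0
grip_force: 2.7
```

Call:
carry_out:
  commands:
    - {"jaw":0,"spin":0,"translation":[0.004,0,0]}
    - {"jaw":0,"spin":0,"translation":[0,0,0]}
    - {"jaw":0,"spin":0,"translation":[-0.02,0,0]}
    - {"jaw":0,"spin":0,"translation":[-0.015,0,0]}
    - {"jaw":0,"spin":0,"translation":[0,0.037,0]}
    - {"jaw":0,"spin":0,"translation":[0,0.037,0]}
    - {"jaw":0,"spin":0,"translation":[0,0.037,0]}
    - {"jaw":0,"spin":0,"translation":[0,0.037,0]}

```text
time: 16.13
tool_pos: [493.2, -180.6, 37.1]
tcp_rot: [180.0, -0.0, 7.3]
ft_force: [0.3, 0.3, 0.5]
finger_gap: 0.4
grip_force: 0.0
```

```bash
python3 -c "
from h import *
look((577,-94,.04))"
```

```text
case [ 5.77556e+02 -9.61330e+01  1.70000e-02  3.30000e-02] deg 0.95
t 16.1333 F [0.3 0.3 0.5] tcp bay [-129.3  -82.4] 37.1
case bay [-35.1  -9. ] deg -6.13 L [np.float64(-83.8), np.float64(61.6)] R [np.float64(-97.7), np.float64(-67.7)]
```

Call:
carry_out:
  commands:
    - {"jaw":0,"spin":0,"translation":[0.01,-0.006,0]}
    - {"jaw":0,"spin":0,"translation":[0.006,0,0]}
    - {"jaw":0,"spin":0,"translation":[0.0045,0,0]}
    - {"jaw":0,"spin":0,"translation":[0.0045,0,0]}
    - {"jaw":0,"spin":0,"translation":[0.0045,0,0]}
    - {"jaw":0,"spin":0,"translation":[0.0045,0,0]}
    - {"jaw":0,"spin":0,"translation":[0.0045,0,0]}
    - {"jaw":0,"spin":0,"translation":[0.0045,0,0]}

```text
time: 16.9
tool_pos: [535.5, -165.9, 36.6]
tcp_rot: [-180.0, 0.0, 7.4]
ft_force: [-3.5, -2.7, 0.7]
finger_gap: 0.3
grip_force: 1.9
```

Call:
carry_out:
  commands:
    - {"jaw":0,"spin":0,"translation":[0,0,0]}
    - {"jaw":0,"spin":0,"translation":[-0.015,0,0]}
    - {"jaw":0,"spin":0,"translation":[-0.02,0,0]}
    - {"jaw":0,"spin":0,"translation":[0,0,0]}
    - {"jaw":0,"spin":0,"translation":[0,0,0]}
    - {"jaw":0,"spin":0,"translation":[0,0,0]}
    - {"jaw":0,"spin":0,"translation":[0,0,0]}
    - {"jaw":0,"spin":0,"translation":[0,0,0]}

```text
time: 17.57
tool_pos: [501.6, -170.8, 37.1]
tcp_rot: [180.0, -0.1, 7.3]
ft_force: [1.1, 0.8, -0.3]
finger_gap: -0.1
grip_force: 0.0
```

```bash
python3 -c "
from h import *
look((588,-88,.18))"
```

```text
case [ 5.92222e+02 -8.73530e+01  1.69000e-01  4.20000e-02] deg 9.7
t 17.5667 F [ 1.1  0.8 -0.3] tcp bay [-119.7  -73.7] 37.1
case bay [-19.5  -2.1] deg 2.62 L [np.float64(-78.4), np.float64(60.3)] R [np.float64(-72.5), np.float64(-69.6)]
```

Call:
carry_out:
  commands:
    - {"jaw":0,"spin":0,"translation":[0.014,0.003,0]}
    - {"jaw":0,"spin":0,"translation":[0.014,0,0]}
    - {"jaw":0,"spin":0,"translation":[0.004,0,0]}
    - {"jaw":0,"spin":0,"translation":[0.004,0,0]}
    - {"jaw":0,"spin":0,"translation":[0.003,0,0]}
    - {"jaw":0,"spin":0,"translation":[0.002,0,0]}
    - {"jaw":0,"spin":0,"translation":[0,0,0]}
    - {"jaw":0,"spin":0,"translation":[-0.015,0,0]}

```text
time: 18.33
tool_pos: [528.2, -170.5, 37.2]
tcp_rot: [180.0, -0.1, 7.3]
ft_force: [0.5, 0.6, -0.1]
finger_gap: -0.1
grip_force: 0.0
```

Call:
carry_out:
  commands:
    - {"jaw":0,"spin":0,"translation":[-0.02,0,0]}
    - {"jaw":0,"spin":0,"translation":[0,0,0]}
    - {"jaw":0,"spin":0,"translation":[0,0,0]}
    - {"jaw":0,"spin":0,"translation":[0,0,0]}
    - {"jaw":0,"spin":0,"translation":[0,0,0]}
    - {"jaw":0,"spin":0,"translation":[0,0,0]}
    - {"jaw":0,"spin":0,"translation":[0,0,0]}
    - {"jaw":0,"spin":0,"translation":[0,0,0]}

```text
time: 19.0
tool_pos: [507.3, -173.0, 36.8]
tcp_rot: [180.0, -0.0, 7.3]
ft_force: [-0.7, 0.0, 0.3]
finger_gap: -0.2
grip_force: 0.0
```

```bash
python3 -c "
from h import *
look((596,-84,.2))"
```

```text
case [ 5.93637e+02 -8.64890e+01  1.96000e-01  6.10000e-02] deg 11.26
t 19.0 F [-0.7  0.   0.3] tcp bay [-114.3  -76.6] 36.8
case bay [-18.   -1.4] deg 4.17 L [np.float64(-78.6), np.float64(59.4)] R [np.float64(-69.1), np.float64(-70.3)]
```

Call:
carry_out:
  commands:
    - {"jaw":0,"spin":0,"translation":[0,-0.036,0]}
    - {"jaw":0,"spin":0,"translation":[0,-0.036,0]}
    - {"jaw":0,"spin":0,"translation":[0,-0.036,0]}
    - {"jaw":0,"spin":0,"translation":[0.01,-0.034,0]}
    - {"jaw":0,"spin":0,"translation":[0.012,0,0]}
    - {"jaw":0,"spin":0,"translation":[0.006,0,0]}
    - {"jaw":0,"spin":0,"translation":[0.005,0,0]}
    - {"jaw":0,"spin":0,"translation":[0.005,0,0]}

```text
time: 19.77
tool_pos: [526.1, -27.7, 36.3]
tcp_rot: [-180.0, 0.1, 7.3]
ft_force: [-4.6, 1.6, 1.4]
finger_gap: 0.2
grip_force: 2.3
```

Call:
carry_out:
  commands:
    - {"jaw":0,"spin":0,"translation":[0,0,0]}
    - {"jaw":0,"spin":0,"translation":[0,0,0]}
    - {"jaw":0,"spin":0,"translation":[-0.015,0,0]}
    - {"jaw":0,"spin":0,"translation":[-0.015,0,0]}
    - {"jaw":0,"spin":0,"translation":[0,0.035,0]}
    - {"jaw":0,"spin":0,"translation":[0,0.035,0]}
    - {"jaw":0,"spin":0,"translation":[0,0.035,0]}
    - {"jaw":0,"spin":0,"translation":[0,0.035,0]}

```text
time: 20.43
tool_pos: [514.9, -172.6, 37.4]
tcp_rot: [179.9, -0.1, 7.3]
ft_force: [1.7, -0.2, -0.3]
finger_gap: 0.1
grip_force: 0.0
```

```bash
python3 -c "
from h import *
look((600,-86,.1))"
```

```text
case [ 6.0206e+02 -8.9575e+01  1.1300e-01  5.2000e-02] deg 6.47
t 20.4333 F [ 1.7 -0.2 -0.3] tcp bay [-106.8  -77.1] 37.4
case bay [-10.   -5.5] deg -0.62 L [np.float64(-65.3), np.float64(60.1)] R [np.float64(-66.7), np.float64(-69.9)]
```

Call:
carry_out:
  commands:
    - {"jaw":0,"spin":0,"translation":[0.012,0,0]}
    - {"jaw":0,"spin":0,"translation":[0.012,0,0]}
    - {"jaw":0,"spin":0,"translation":[0.005,0,0]}
    - {"jaw":0,"spin":0,"translation":[0.004,0,0]}
    - {"jaw":0,"spin":0,"translation":[0.003,0,0]}
    - {"jaw":0,"spin":0,"translation":[0,0,0]}
    - {"jaw":0,"spin":0,"translation":[-0.02,0,0]}
    - {"jaw":0,"spin":0,"translation":[0,-0.04,0]}

```text
time: 21.2
tool_pos: [524.4, -133.5, 37.0]
tcp_rot: [179.8, -0.0, 7.0]
ft_force: [0.4, 0.5, -0.9]
finger_gap: 0.2
grip_force: 0.0
```

Call:
carry_out:
  commands:
    - {"jaw":0,"spin":0,"translation":[0,-0.04,0]}
    - {"jaw":0,"spin":0,"translation":[0,-0.04,0]}
    - {"jaw":0,"spin":0,"translation":[0,-0.02,0]}
    - {"jaw":0,"spin":0,"translation":[0.008,0,0]}
    - {"jaw":0,"spin":0,"translation":[0.006,0,0]}
    - {"jaw":0,"spin":0,"translation":[0.005,0,0]}
    - {"jaw":0,"spin":0,"translation":[0.004,0,0]}
    - {"jaw":0,"spin":0,"translation":[0,0,0]}

```text
time: 21.87
tool_pos: [536.1, -27.0, 36.6]
tcp_rot: [-180.0, 0.0, 7.3]
ft_force: [0.1, 0.7, -0.5]
finger_gap: 0.2
grip_force: 0.0
```

Call:
carry_out:
  commands:
    - {"jaw":0,"spin":0,"translation":[0.002,0,0]}
    - {"jaw":0,"spin":0,"translation":[0.002,0,0]}
    - {"jaw":0,"spin":0,"translation":[0,0,0]}
    - {"jaw":0,"spin":0,"translation":[0,0,0]}
    - {"jaw":0,"spin":0,"translation":[-0.015,0,0]}
    - {"jaw":0,"spin":0,"translation":[-0.01,0.04,0]}
    - {"jaw":0,"spin":0,"translation":[0,0.04,0]}
    - {"jaw":0,"spin":0,"translation":[0,0.04,0]}

```text
time: 22.53
tool_pos: [530.2, -149.5, 37.2]
tcp_rot: [179.9, -0.1, 7.4]
ft_force: [1.5, 0.4, 0.2]
finger_gap: 0.1
grip_force: 0.0
```

```bash
python3 -c "
from h import *
look((605,-86,.13))"
```

```text
case [ 6.1291e+02 -8.8180e+01  1.3000e-01  1.0300e-01] deg 7.44
t 22.5333 F [1.5 0.4 0.2] tcp bay [-88.7 -56.1] 37.2
case bay [ 0.9 -5.4] deg 0.36 L [np.float64(-55.5), np.float64(59.2)] R [np.float64(-54.7), np.float64(-70.8)]
```

Call:
carry_out:
  commands:
    - {"jaw":0,"spin":0,"translation":[0.01,0,0]}
    - {"jaw":0,"spin":0,"translation":[0.008,0,0]}
    - {"jaw":0,"spin":0,"translation":[0.002,0,0]}
    - {"jaw":0,"spin":0,"translation":[0.001,0,0]}
    - {"jaw":0,"spin":0,"translation":[0.001,0,0]}
    - {"jaw":0,"spin":0,"translation":[0.001,0,0]}
    - {"jaw":0,"spin":0,"translation":[0,0,0]}
    - {"jaw":0,"spin":0,"translation":[0,0,0]}

```text
time: 23.3
tool_pos: [552.2, -144.8, 36.7]
tcp_rot: [180.0, 0.1, 7.4]
ft_force: [-4.0, -3.4, 1.3]
finger_gap: -0.2
grip_force: 2.2
```

Call:
carry_out:
  commands:
    - {"jaw":0,"spin":0,"translation":[0.001,0,0]}
    - {"jaw":0,"spin":0,"translation":[0.001,0,0]}
    - {"jaw":0,"spin":0,"translation":[0.001,0,0]}
    - {"jaw":0,"spin":0,"translation":[0.001,0,0]}
    - {"jaw":0,"spin":0,"translation":[0,0,0]}
    - {"jaw":0,"spin":0,"translation":[0,0,0]}
    - {"jaw":0,"spin":0,"translation":[0,0,0]}
    - {"jaw":0,"spin":0,"translation":[0,0,0]}

```text
time: 23.97
tool_pos: [556.1, -144.5, 36.6]
tcp_rot: [180.0, 0.1, 7.4]
ft_force: [-3.8, -3.9, 2.1]
finger_gap: 0.1
grip_force: 2.4
```

```bash
python3 -c "
from h import *
look((610,-86,.13))"
```

```text
case [ 6.16405e+02 -8.62640e+01  1.20000e-01  1.22000e-01] deg 6.89
t 23.9667 F [-3.8 -3.9  2.1] tcp bay [-62.4 -54.3] 36.6
case bay [ 4.7 -4. ] deg -0.19 L [np.float64(-51.1), np.float64(61.2)] R [np.float64(-51.5), np.float64(-68.8)]
```

Call:
carry_out:
  commands:
    - {"jaw":0,"spin":0,"translation":[0.001,0,0]}
    - {"jaw":0,"spin":0,"translation":[0.001,0,0]}
    - {"jaw":0,"spin":0,"translation":[0.001,0,0]}
    - {"jaw":0,"spin":0,"translation":[0.001,0,0]}
    - {"jaw":0,"spin":0,"translation":[0,0,0]}
    - {"jaw":0,"spin":0,"translation":[0,0,0]}
    - {"jaw":0,"spin":0,"translation":[0,0,0]}
    - {"jaw":0,"spin":0,"translation":[0,0,0]}

```text
time: 24.73
tool_pos: [557.6, -144.4, 36.6]
tcp_rot: [-180.0, 0.4, 7.4]
ft_force: [-19.1, -6.0, 13.4]
finger_gap: -0.2
grip_force: 9.6
```

Call:
carry_out:
  commands:
    - {"jaw":0,"spin":0,"translation":[-0.015,0,0]}
    - {"jaw":0,"spin":0,"translation":[0,-0.037,0]}
    - {"jaw":0,"spin":0,"translation":[0,-0.037,0]}
    - {"jaw":0,"spin":0,"translation":[0,-0.037,0]}
    - {"jaw":0,"spin":0,"translation":[0.005,0,0]}
    - {"jaw":0,"spin":0,"translation":[0.004,0,0]}
    - {"jaw":0,"spin":0,"translation":[0.003,0,0]}
    - {"jaw":0,"spin":0,"translation":[0,0,0]}

```text
time: 25.4
tool_pos: [542.4, -33.9, 36.3]
tcp_rot: [-179.9, 0.2, 7.4]
ft_force: [-5.2, 1.8, 2.9]
finger_gap: -0.2
grip_force: 3.0
```

Call:
carry_out:
  commands:
    - {"jaw":0,"spin":0,"translation":[0.001,0,0]}
    - {"jaw":0,"spin":0,"translation":[0.001,0,0]}
    - {"jaw":0,"spin":0,"translation":[0,0,0]}
    - {"jaw":0,"spin":0,"translation":[0,0,0]}
    - {"jaw":0,"spin":0,"translation":[0,0,0]}
    - {"jaw":0,"spin":0,"translation":[0,0,0]}
    - {"jaw":0,"spin":0,"translation":[0,0,0]}
    - {"jaw":0,"spin":0,"translation":[0,0,0]}

```text
time: 26.07
tool_pos: [542.4, -34.3, 35.8]
tcp_rot: [-179.9, 0.4, 7.3]
ft_force: [-17.0, 3.2, 10.7]
finger_gap: -0.0
grip_force: 8.0
```

Call:
carry_out:
  commands:
    - {"jaw":0,"spin":0,"translation":[-0.015,0,0]}
    - {"jaw":0,"spin":0,"translation":[-0.015,0,-0.02]}
    - {"jaw":0,"spin":0,"translation":[-0.02,0.04,-0.03]}
    - {"jaw":0,"spin":0,"translation":[-0.02,0.04,-0.03]}
    - {"jaw":0,"spin":0,"translation":[-0.02,0.04,0]}
    - {"jaw":0,"spin":0,"translation":[0,0.04,0]}
    - {"jaw":0,"spin":0,"translation":[0,0,0]}
    - {"jaw":0,"spin":0,"translation":[0,0,0]}

```text
time: 26.73
tool_pos: [484.5, -185.4, 103.8]
tcp_rot: [179.9, -0.1, 7.0]
ft_force: [-0.3, 0.3, -0.5]
finger_gap: 0.1
grip_force: 0.0
```

```bash
python3 - <<'E'
from h import *
look((617,-86,.13))
p=r.snapshot('scene');x,y,w,h=150,170,180,140
for t,z in [('keeper_pivot',29),('keeper_knob',68)]:
    print(t,[(d['score'],ground(p,d['xy'],z)) for d in r.landmark_of(p,t)])
cv2.imwrite('pics/c3.png',cv2.resize(p['pixels'][y:y+h,x:x+w],None,fx=4,fy=4,interpolation=cv2.INTER_CUBIC))
E
```

```text
case [ 6.17936e+02 -8.72450e+01  1.53000e-01  5.50000e-02] deg 8.74
t 26.7333 F [-0.3  0.3 -0.5] tcp bay [-138.4  -86.1] 103.8
case bay [ 6.1 -5.1] deg 1.66 L [np.float64(-51.8), np.float64(58.3)] R [np.float64(-48.0), np.float64(-71.7)]
keeper_pivot [(0.8, array([525.60375849,  39.48387865])), (0.44, array([ 478.50945853, -327.89223239]))]
keeper_knob [(0.59, array([423.8271048 ,  64.61439051]))]
```

View pics/c3.png

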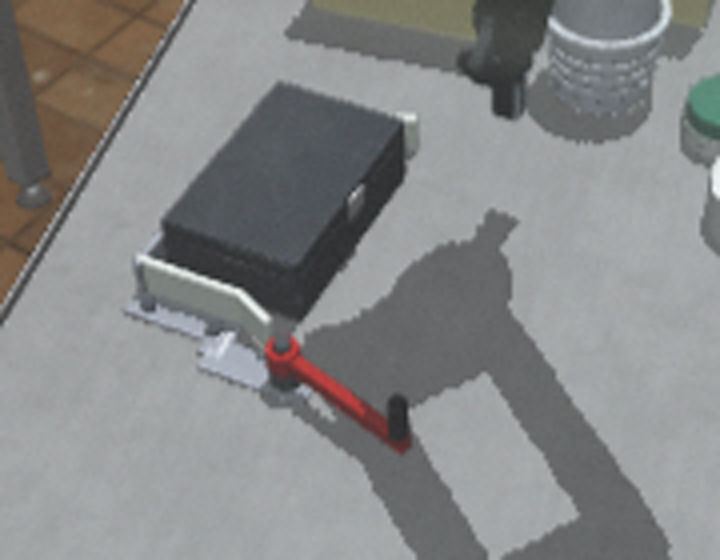

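The crop shows the case seated in the bay, and the bar still open with its knob at crop (398,400). Next I'll go round to the outer side of the knob.

Call:
carry_out:
  commands:
    - {"jaw":0,"spin":0,"translation":[-0.0037,-0.0367,0]}
    - {"jaw":0,"spin":0,"translation":[-0.0037,-0.0367,0]}
    - {"jaw":0,"spin":0,"translation":[-0.0037,-0.0367,0]}
    - {"jaw":0,"spin":0,"translation":[-0.0037,-0.0367,0]}
    - {"jaw":0,"spin":0,"translation":[-0.0037,-0.0367,0]}
    - {"jaw":0,"spin":0,"translation":[-0.0037,-0.0367,0]}
    - {"jaw":0,"spin":0,"translation":[-0.0037,-0.0367,0]}
    - {"jaw":0,"spin":0,"translation":[-0.0037,-0.0367,0]}

```text
time: 27.65
tool_pos: [416.6, 107.7, 103.4]
tcp_rot: [-180.0, -0.0, 7.4]
ft_force: [1.2, 0.5, -0.2]
finger_gap: -0.1
grip_force: 0.0
```

Call:
carry_out:
  commands:
    - {"jaw":0,"spin":0,"translation":[0,0,0]}
    - {"jaw":0,"spin":0,"translation":[0,0,0]}
    - {"jaw":0,"spin":0,"translation":[0,0,0.02]}
    - {"jaw":0,"spin":0,"translation":[0,0,0.02]}
    - {"jaw":0,"spin":0,"translation":[0,0,0.018]}
    - {"jaw":0,"spin":0,"translation":[0,0,0]}
    - {"jaw":0,"spin":0,"translation":[0,0,0]}
    - {"jaw":0,"spin":0,"translation":[0,0,0]}

```text
time: 28.32
tool_pos: [418.3, 104.8, 46.1]
tcp_rot: [180.0, -0.0, 7.3]
ft_force: [-0.0, 0.3, 0.2]
finger_gap: 0.2
grip_force: 0.0
```

```bash
python3 - <<'E'
from h import *
p=r.snapshot('scene');x,y,w,h=150,170,180,140
cv2.imwrite('pics/c4.png',cv2.resize(p['pixels'][y:y+h,x:x+w],None,fx=4,fy=4,interpolation=cv2.INTER_CUBIC))
E
```

```text
(no output)
```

View pics/c4.png

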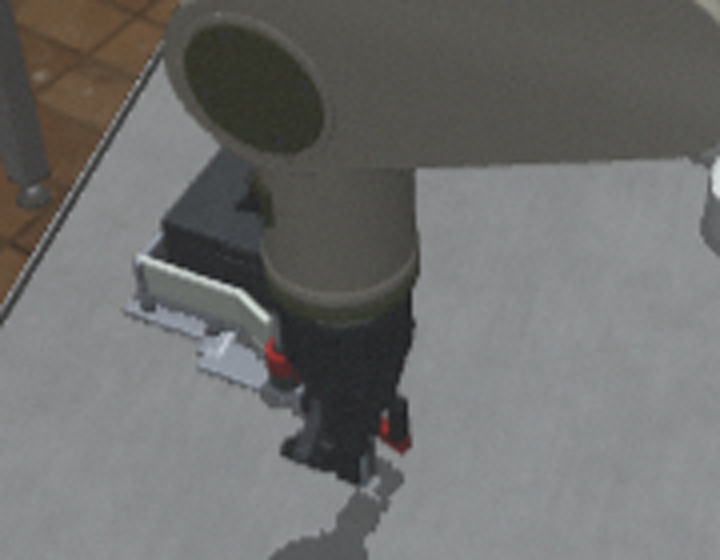

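The fingers stand on the outer (left) side of the bar, with the knob untouched at (398,410). Now the sweep.

Call:
carry_out:
  commands:
    - {"jaw":0,"spin":0,"translation":[-0.004,0.025,0]}
    - {"jaw":0,"spin":0,"translation":[0,0.013,0]}
    - {"jaw":0,"spin":0,"translation":[0,0.012,0]}
    - {"jaw":0,"spin":0,"translation":[-0.002,0.009,0]}
    - {"jaw":0,"spin":0,"translation":[-0.0015,0.0095,0]}
    - {"jaw":0,"spin":0,"translation":[0,0.0095,0]}
    - {"jaw":0,"spin":0,"translation":[0,0.0095,0]}
    - {"jaw":0,"spin":0,"translation":[0.0015,0.0095,0]}

```text
time: 29.03
tool_pos: [424.3, 7.6, 45.5]
tcp_rot: [-180.0, -0.0, 7.3]
ft_force: [0.6, 1.1, -0.1]
finger_gap: -0.0
grip_force: 0.6
```

Call:
carry_out:
  commands:
    - {"jaw":0,"spin":0,"translation":[0.002,0.009,0]}
    - {"jaw":0,"spin":0,"translation":[0.003,0.009,0]}
    - {"jaw":0,"spin":0,"translation":[0.0034,0.0086,0]}
    - {"jaw":0,"spin":0,"translation":[0.0044,0.0083,0]}
    - {"jaw":0,"spin":0,"translation":[0.005,0.008,0]}
    - {"jaw":0,"spin":0,"translation":[0.0058,0.0075,0]}
    - {"jaw":0,"spin":0,"translation":[0.0063,0.007,0]}
    - {"jaw":0,"spin":0,"translation":[0.007,0.0063,0]}

```text
time: 29.7
tool_pos: [469.4, -50.7, 45.1]
tcp_rot: [-180.0, 0.0, 7.3]
ft_force: [0.5, 1.5, 0.5]
finger_gap: -0.1
grip_force: 0.6
```

```bash
python3 - <<'E'
from h import *
p=r.snapshot('side');print([(d['score'],ground(p,d['xy'],68)) for d in r.landmark_of(p,'keeper_knob')])
p=r.snapshot('scene');print([(d['score'],ground(p,d['xy'],68)) for d in r.landmark_of(p,'keeper_knob')])
t=r.sense()['tool_pos'][:2]-[526.5,40];print(t@[.992,.127],t@[-.127,.992])
x,y,w,h=150,170,180,140
cv2.imwrite('pics/c5.png',cv2.resize(p['pixels'][y:y+h,x:x+w],None,fx=4,fy=4,interpolation=cv2.INTER_CUBIC))
E
```

```text
[(0.44, array([495.40994416, -63.67707455]))]
[(0.58, array([493.64377   , -67.63017524]))]
-68.63426040007094 -82.22878930796388
```

View pics/c5.png

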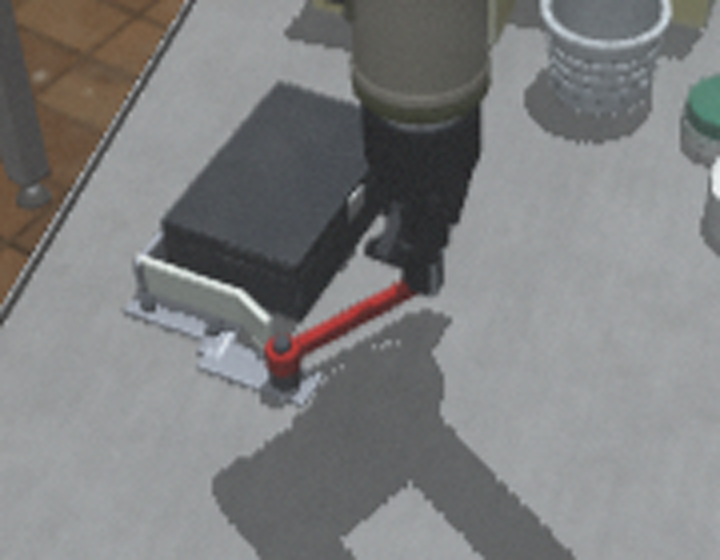

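The bar (crop 285,350 to 410,290) is following the fingers and is about halfway. I'll finish the swing.

Call:
carry_out:
  commands:
    - {"jaw":0,"spin":0,"translation":[0.0075,0.0055,0]}
    - {"jaw":0,"spin":0,"translation":[0.008,0.005,0]}
    - {"jaw":0,"spin":0,"translation":[0.008,0.0045,0]}
    - {"jaw":0,"spin":0,"translation":[0.006,0.0025,0]}
    - {"jaw":0,"spin":0,"translation":[0.006,0.002,0]}
    - {"jaw":0,"spin":0,"translation":[0.0055,0.0015,0]}
    - {"jaw":0,"spin":0,"translation":[0.004,0.001,0]}
    - {"jaw":0,"spin":0,"translation":[0,0,0]}

```text
time: 30.57
tool_pos: [517.1, -66.4, 45.3]
tcp_rot: [180.0, -0.0, 7.3]
ft_force: [0.1, 0.3, -0.4]
finger_gap: 0.1
grip_force: 0.0
```

Call:
carry_out:
  commands:
    - {"jaw":0,"spin":0,"translation":[0.001,0,0]}
    - {"jaw":0,"spin":0,"translation":[0.001,0,0]}
    - {"jaw":0,"spin":0,"translation":[0.001,0,0]}
    - {"jaw":0,"spin":0,"translation":[0,0,0]}
    - {"jaw":0,"spin":0,"translation":[0,0,0]}
    - {"jaw":0,"spin":0,"translation":[0,0,0]}
    - {"jaw":0,"spin":0,"translation":[0,0,0]}
    - {"jaw":0,"spin":0,"translation":[0,0,0]}

```text
time: 31.23
tool_pos: [519.1, -65.8, 45.3]
tcp_rot: [-180.0, -0.0, 7.3]
ft_force: [-0.2, -0.4, 0.2]
finger_gap: -0.0
grip_force: 0.1
```

```bash
python3 - <<'E'
from h import *
t=r.sense()['tool_pos'][:2]-[526.5,40];print(t@[.992,.127],t@[-.127,.992])
E
```

```text
-20.791990524086454 -104.05640055519984
```

Call:
carry_out:
  commands:
    - {"jaw":0,"spin":0,"translation":[0.001,0,0]}
    - {"jaw":0,"spin":0,"translation":[0.001,0,0]}
    - {"jaw":0,"spin":0,"translation":[0.001,0,0]}
    - {"jaw":0,"spin":0,"translation":[0.001,0,0]}
    - {"jaw":0,"spin":0,"translation":[0,0,0]}
    - {"jaw":0,"spin":0,"translation":[0,0,0]}
    - {"jaw":0,"spin":0,"translation":[0,0,0]}
    - {"jaw":0,"spin":0,"translation":[0,0,0]}

```text
time: 31.9
tool_pos: [522.7, -65.5, 45.1]
tcp_rot: [180.0, 0.0, 7.3]
ft_force: [-4.3, -1.8, 2.2]
finger_gap: -0.0
grip_force: 2.5
```

Call:
carry_out:
  commands:
    - {"jaw":0,"spin":0,"translation":[0.001,0,0]}
    - {"jaw":0,"spin":0,"translation":[0,0,0]}
    - {"jaw":0,"spin":0,"translation":[0,0,0]}
    - {"jaw":0,"spin":0,"translation":[0,0,0]}
    - {"jaw":0,"spin":0,"translation":[0,0,0]}
    - {"jaw":0,"spin":0,"translation":[-0.02,0,0]}
    - {"jaw":0,"spin":0,"translation":[-0.03,0,-0.03]}
    - {"jaw":0,"spin":0,"translation":[-0.03,0.03,-0.03]}

```text
time: 32.57
tool_pos: [451.7, -95.4, 97.2]
tcp_rot: [-179.8, 0.2, 7.5]
ft_force: [0.2, -0.7, 0.3]
finger_gap: -0.0
grip_force: 0.0
```

Call:
carry_out:
  commands:
    - {"jaw":0,"spin":0,"translation":[0,0.04,-0.02]}
    - {"jaw":0,"spin":0,"translation":[0,0.04,-0.02]}
    - {"jaw":0,"spin":0,"translation":[0,0.04,0]}
    - {"jaw":0,"spin":0,"translation":[0,0.04,0]}
    - {"jaw":0,"spin":0,"translation":[0,0,0]}
    - {"jaw":0,"spin":0,"translation":[0,0,0]}
    - {"jaw":0,"spin":0,"translation":[0,0,0]}
    - {"jaw":0,"spin":0,"translation":[0,0,0]}

```text
time: 33.23
tool_pos: [474.0, -250.7, 135.7]
tcp_rot: [-180.0, -0.0, 7.4]
ft_force: [-0.1, 0.4, 1.2]
finger_gap: 0.3
grip_force: 0.0
```

```bash
python3 - <<'E'
from h import *
look((617,-86,.13))
p=r.snapshot('scene');x,y,w,h=165,180,110,90
cv2.imwrite('pics/c6.png',cv2.resize(p['pixels'][y:y+h,x:x+w],None,fx=6,fy=6,interpolation=cv2.INTER_CUBIC))
E
```

```text
case [ 6.17656e+02 -8.54090e+01  1.36000e-01  8.80000e-02] deg 7.8
t 33.2333 F [-0.1  0.4  1.2] tcp bay [-156.9 -149.6] 135.7
case bay [ 6.  -3.3] deg 0.72 L [np.float64(-50.8), np.float64(61.0)] R [np.float64(-49.2), np.float64(-69.0)]
```

View pics/c6.png

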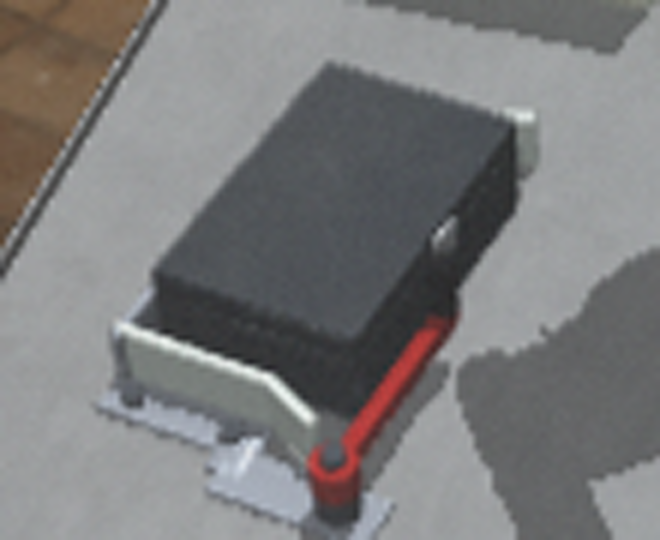

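The case is in the bay and the red bar lies along its rear face, from crop (335,455) to (445,322). I'll check the bar's angle before handing in.

```bash
python3 - <<'E'
from h import *
p=r.snapshot('scene');g=lambda u:ground(p,np.array(u)/6+(165,180),36)
a,b=g((333,455)),g((440,322));d=b-a;print(a,b,'bar yaw vs -y:',np.degrees(np.arctan2(d[0],-d[1])))
m=cv2.inRange(p['pixels'].astype(np.int16)[...,2]-p['pixels'].astype(np.int16).max(axis=2,where=np.array([1,1,0],bool),initial=0),50,255)
m[:180]=0;m[270:]=0;m[:,:215]=0;m[:,275:]=0
ys,xs=np.nonzero(m);k=(ys<252)
P=np.array([ground(p,(x,y),32) for x,y in zip(xs[k],ys[k])],np.float32)
vx,vy,_,_=cv2.fitLine(P,cv2.DIST_HUBER,0,.01,.01).ravel();s=-np.sign(vy);print(len(P),np.degrees(np.arctan2(vx*s,-vy*s)))
E
```

```text
[526.20843558  38.72859735] [533.55632158 -55.24836932] bar yaw vs -y: 4.470755827647846
73 7.5145516
```

```bash
python3 -c "
from bench import r
print(r.hand_in())"
```

```text
the job is handed in; nothing more can be done
None
```

I walked the case into the bay with alternating corner shoves, pressed it against both buffers, swung the keeper bar closed behind it and handed the job in at about 33 s; no verdict came back. The last picture shows the case square and home and the bar within about 3° of its stop; some shoves took a second nudge on the same corner before the other, and I never touched the bystanders.

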